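# Tuck the flap over the screw box

### The job

Push the open box of screws along its holder until it is fully home against the back stop, then fold the sprung flap down over it and, keeping the flap down, push it by its rib towards the lip as far as it goes, so that its free edge stays tucked beneath the lip when you let go. Only push things: do not lift the screw box, and leave the other things on the bench where they are.

Things in the scene. Friction and masses are not known exactly. Their poses are not given: they have to be found in the camera images.
- holder: Fixed low wooden holder for one screw box, 179 x 124 mm, 62 mm high at most. Origin on the bench top; x points along its channel from the open end (low x) to the back stop; y points from the lip side to the hinge side. Base plate 4 mm thick, x -115 to 64, y -64 to 60 mm. Channel 76 mm wide, y -38 to 38 mm. Hinge rail: y 38 to 56, x -66 to 62, 44 mm high. Lip rail: y -58 to -38, x -50 to 62, 43 mm high.
- back_stop (a point): Middle of the face of the steel back stop, 38 mm high, at the end of the channel: holder (56, 0, 21) mm. The screw box is home when it touches this face.
- screw_box: Open yellow plastic box of screws, 70 x 105 x 39 mm, 0.3 to 0.6 kg, loose. Origin at the centre of its underside; its long axis is its y, which points along the holder's x. It stands on the base plate (4 mm above the bench), drawn out of the open end by 30 to 55 mm. Home against the back stop its centre is at holder x = 4 mm. It slides with a few newtons of friction.
- flap (a joint): Angle of the flap, rad: 0 = flat and level over the box (a stop), 1.57 = upright, 1.9 to 2.45 = open, leaning out over the hinge side, as it starts. A spring drives it open to about 2.2 rad with 0.06 N m per rad (0.13 N m when flat), so it rises again if let go untucked.
- flap_edge (a point): Middle of the flap's free edge, at half thickness, 88 mm from the pin; moves with the flap, rising to 138 mm above the bench when upright. The flap is an aluminium plate 3 mm thick, 88 mm wide (holder x -58 to 30), 8 to 88 mm from the pin; when flat its upper face is 51.5 mm above the bench. A strip turned down 16 mm on its open-end side comes down just in front of the box if the box is home, and lands on the box if not.
- slot_pin (a joint): Travel of the hinge pin, with the flap on it, in its slots towards the lip (holder -y), m: 0 at the hinge-side end (start), 0.018 at the lip-side end. Stiff, 4.5 N friction; stays where it is left. At 0 the falling flap's edge clears the lip; it reaches the lip's edge at 0.008 and at 0.018 is 10 mm beneath it. Slid over before it is down, the flap lands on top of the lip.
- hinge_home (a point): Fixed point on the hinge pin's axis at travel 0, mid-width of the flap: holder (-14, 50, 50) mm. The axis runs along the holder's x. Two slotted steel lugs, 56 mm high, stand beside the flap at holder x = -62 and 34 mm, y 24 to 56 mm.
- flap_rib (a point): Foot of the hinge-side face of the raised black rib on the flap's upper (outer) face, 63.5 mm from the pin, mid-width; moves with the flap. The rib is 56 mm long (parallel to the hinge), 5 mm thick and stands 6 mm above the face. Its z axis is the flap's outward normal, its y axis points to the hinge.
- lip_edge (a point): Fixed point in the middle of the lip's underside at its inner edge: holder (-7, -46, 56.5) mm. The lip is a 3 mm steel strip, 75 mm long, with 5 mm of room between its underside and the upper face of the flat flap; it reaches 15 mm outward from this edge, and a flared mouth rises 6 mm inward of it.
- screwdriver: Bystander: green-handled screwdriver 181 mm long, 31 mm thick, lying on the hinge side of the holder, along it. Origin at the centre of its underside.
- offcut: Bystander: pine offcut 40 x 70 x 18 mm on the lip side of the holder. Origin at the centre of its underside.
- black_tape: Bystander: roll of black tape, 58 mm across, 19 mm high, on the lip side near the open end. Origin at the centre of its underside.
Mind the look-alikes: they are no part of the job. What is shaped like the screw_box but pink is not meant.

How it is judged:
By the outcome, as a careful person would: the job done as asked, in the order asked, and still so for the second after the job is handed in, with the robot touching nothing.
It also fails if it takes over 54 s, if anything falls off the work surface, if the arm or the gripper's body presses on something with over 40 N, if the wrist force passes 120 N, or if a joint passes its speed limit or range.

### The arm

A 7-joint arm with a two-finger parallel gripper is mounted at the origin on the work surface; the furniture and walls round the work are solid. World frame = base frame: x ahead of the robot, y to its left, z up, the work surface at z = 0. Lengths are in m, angles in rad, forces in N, time in s.
With the tool pointing down it reaches from about 0.4 to 0.875 m from the base axis. Payload 6.5 kg.
Tool frame: the origin (TCP) lies at the very end of the fingers, on their centre line; the grasp point (between the pads) lies 19 mm behind it; z points along the fingers, y is the line along which they close (so a half turn about z gives the same grasp; the last joint's range is limited). The gripper opens to 85 mm and grips with 20 to 120 N. Pads are 22 mm wide; open, the fingers measure 114 mm over their backs; the gripper's body (76 mm by 85 mm) begins 54 mm behind the grasp point. The pads swing forward as they close: fully open they stand 13 mm farther back than shut.
Start: joints at [1.271, 0.536, -0.004, 1.538, 0.003, 1.067, -0.071], TCP at [0.151, -0.632, 0.198] pointing down, gripper open.
Joint ranges: [-2.7, 2.7], [-0.37, 2.16], [-1.27, 1.26], [0.24, 2.4], [-1.31, 4.45], [0.19, 1.91], [-2.76, 2.76]. Speed limits (rad/s): [2.39, 2.39, 3.14, 3.14, 3.14, 3.14, 3.14].

### API

Orientations are given as a 3x3 rotation matrix whose columns are the frame's x, y, z axes.
In Python, from rig import sensors, vision, arm gives the robot as it stands.
- The arm moves only by the shell command python3 -m crank 'ROWS' [OPENING] [FORCE]. ROWS is text: rows parted by semicolons, each of 4 numbers parted by spaces: the shift along the tool's x, y, z each as a share of 0.025 m, from -1 to 1, then the turn about the tool's z as a share of 0.08 rad, from -1 to 1. In form: dx dy dz twist; .... A call has 1 to 20 rows; each row shifts and turns the commanded pose from where the row before left it, along the tool's axes as they then stand; what a row does not reach is not made up. A row lasts 1/12 s, in which the tool goes at most 41.7 mm and 7.16 degrees, less where a joint would pass 70% of its speed; a pose out of reach is approached as far as the arm can. A call with a number of a shift or a turn outside -1 to 1 is refused whole. A call with a gripper value outside its range is refused whole. OPENING is the opening, from 0 (shut) to 1 (fully open), set as the call begins (- or left out, the last holds). The fingers move at their own pace and stop on an object; FORCE is the grip in N (left out, the last holds). Time passes only in rows, so rows that do not move let the fingers close. It gives the time, the measured TCP pose, the force, the opening and the grip force at its end, in the units of the state.
- sensors.read_state(): the state, without advancing time (a new reading comes with each control period).
- vision.read_camera(name): name is "scene" or "top" or "wrist"; returns a dict with "color" (384x512x3 uint8, red, green, blue), "range_z" (384x512 float32, m along the optical axis (not along the pixel's ray), 0 where there is no reading), "mtx" (3x3 intrinsics, pixels), "R" (3x3) and "t" (3): a world point X has camera coordinates R X + t. Camera axes: x right, y down, z forward; pixel columns grow to the right and rows downward; lengths in m; the calibration is good to about 2 mm. A picture is of the moment at which its call begins.
- arm.close_job(): hands the job in; it is judged then, once.
The state is a dict: "time_s": time; "joint_pos": joint angles; "joint_velocities": joint speeds; "joint_efforts": joint torques, N m; "ee_pos": TCP position; "eef_rot": TCP orientation; "force": force on the tool from outside, world axes, zero at the start; "torque": the same for the moment, N m; "width": finger opening in m; "grasp_force": force on a finger pad.
Only numpy, scipy, OpenCV 4.12 (cv2) and the standard library are available. Lean on these libraries where they do the work, as an engineer would, in place of code of your own. Each camera call takes 0.05 s, during which the arm holds its last target. There are 200 camera calls.

## Working session

There is one attempt and no reset: what is moved stays moved. The work goes in short steps, Python scripts to look and compute and a shell command to move; the robot and the scene stay as the last step left them, time stands still between calls to the robot, and variables do not carry over. Pictures are saved under pics/ and viewed, at most 10 in all, crops included, and the job is handed in when it is done.

```bash
mkdir -p pics; ls; python3 - <<'E'
from rig import sensors,vision
import cv2,numpy as np
s=sensors.read_state();print(s['time_s'],s['ee_pos'],s['eef_rot'],s['width'],s['force'])
for n in("scene","top"):
    c=vision.read_camera(n);np.savez(f"{n}0.npz",**c)
    cv2.imwrite(f"pics/{n}0.png",cv2.resize(c["color"][:,:,::-1],(800,600)));print(n,c["mtx"].tolist(),c["R"].tolist(),c["t"])
E
```

```text
pics
0.0 [ 0.15040606 -0.6316535   0.19749919] [[ 9.72783716e-01  2.31714434e-01 -5.11917670e-04]
 [ 2.31714974e-01 -9.72782268e-01  1.68221669e-03]
 [-1.08190544e-04 -1.75505199e-03 -9.99998454e-01]] 0.0854376308491836 [0.53416782 0.04993457 0.69853745]
scene [[435.44371924524665, 0.0, 256.16706651614055], [0.0, 435.44371924524665, 193.3926757328674], [0.0, 0.0, 1.0]] [[-0.6770363479870685, 0.7358129028079688, -0.014182932194843557], [0.6328261647954273, 0.5722217325701594, -0.5216256645571764], [-0.3757031123834933, -0.3621348655345348, -0.8530565693490911]] [ 0.29206608 -0.32426193  1.17765131]
top [[384.12196518397633, 0.0, 258.07384843440485], [0.0, 384.12196518397633, 187.8971032642474], [0.0, 0.0, 1.0]] [[0.0031485205355482743, -0.9999456352545155, -0.009940490625758074], [-0.982292052207523, -0.0012304617781121166, -0.1873521020264948], [0.18732968528338145, 0.010354346877334093, -0.9822425242842896]] [0.07814673 0.52972845 0.84009718]
```

View pics/scene0.png

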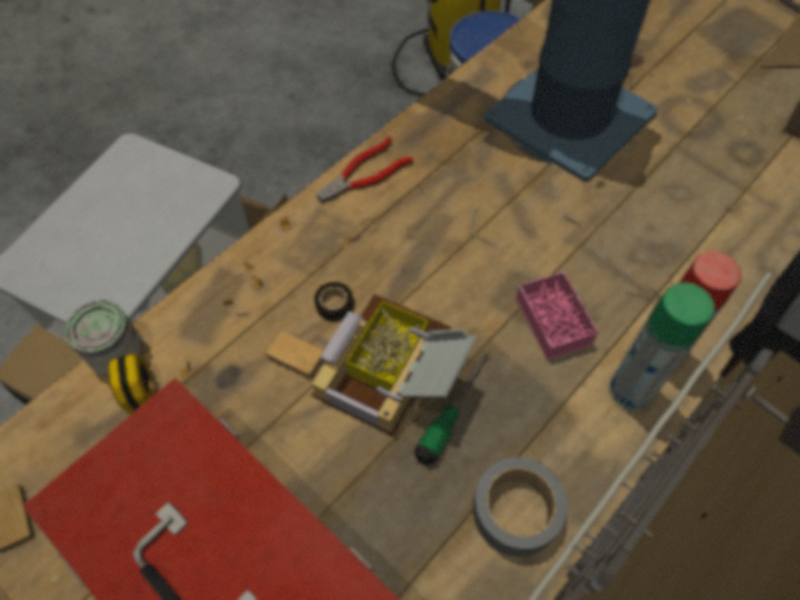

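View pics/top0.png

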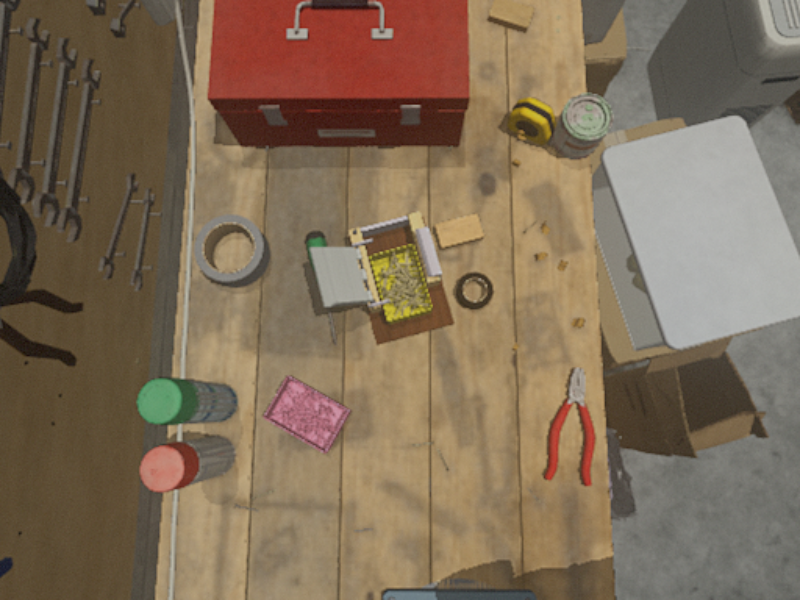

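The scene shows two screw boxes: yellow at top-view px (402,283), standing in the holder, and pink at (307,412), on the bare bench. The yellow one in the holder is meant. The flap leans open to the left (hinge side, +y), at about (340,275). The back stop is at the upper end (388,225) and the lip is on the right (428,252).

```bash
cat > h.py <<'E'
import numpy as np,cv2
def pts(c):
    K,R,t=c["mtx"],c["R"],c["t"];Z=c["range_z"].astype(float)
    v,u=np.mgrid[:384,:512]
    P=np.stack([(u-K[0,2])/K[0,0]*Z,(v-K[1,2])/K[1,1]*Z,Z],-1)
    return (P-t)@R
def cast(c,u,v,z):
    K,R,t=c["mtx"],c["R"],c["t"]
    d=R.T@np.array([(u-K[0,2])/K[0,0],(v-K[1,2])/K[1,1],1]);o=-R.T@t
    return o+d*(z-o[2])/d[2]
def proj(c,X):
    p=c["mtx"]@(c["R"]@np.array(X)+c["t"]);return p[:2]/p[2]
E
python3 - <<'E'
from h import *
for n in("top","scene"):
    c=dict(np.load(n+"0.npz"));P=pts(c);hsv=cv2.cvtColor(c["color"],cv2.COLOR_RGB2HSV)
    H,S,V=[hsv[...,i].astype(int) for i in range(3)]
    roi=(P[...,0]>.4)&(P[...,0]<.75)&(P[...,1]>-.25)&(P[...,1]<.15)
    def rep(name,m,z=None):
        m=cv2.morphologyEx(m.astype(np.uint8),cv2.MORPH_OPEN,np.ones((2,2),np.uint8))
        k,l,st,ce=cv2.connectedComponentsWithStats(m)
        for i in 1+np.argsort(-st[1:,4])[:2]:
            if st[i,4]<25: continue
            q=P[l==i];r=cv2.minAreaRect((q[:,:2]*1000).astype(np.float32))
            print(n,name,st[i,4],"px",ce[i].round(),"med",np.median(q,0).round(4),"rect",np.round(r[0]),np.round(r[1]),round(r[2],1))
    rep("yellow",roi&(H>24)&(H<34)&(S>200)&(P[...,2]>.032)&(P[...,2]<.06))
    rep("brown",roi&(H<15)&(S>90)&(V<120)&(P[...,2]<.012)&(P[...,2]>-.005))
    rep("gray",roi&(S<50)&(V>90)&(P[...,2]>.03))
    rep("high",roi&(P[...,2]>.075))
    rep("all>.025",roi&(P[...,2]>.025)&(P[...,2]<.07))
c=dict(np.load("top0.npz"));cr=c["color"][125:235,180:330,::-1]
cv2.imwrite("pics/crop1.png",cv2.resize(cr,None,fx=5,fy=5,interpolation=cv2.INTER_CUBIC))
E
```

```text
top brown 379 px [256. 211.] med [0.4835 0.087  0.0051] rect [452.  61.] [152.  96.] 26.4
top brown 220 px [282. 196.] med [0.5181 0.0215 0.0051] rect [453.  32.] [ 45. 192.] 80.2
top gray 292 px [275. 162.] med [0.59   0.0403 0.0609] rect [502.  43.] [ 42. 281.] 87.5
top gray 204 px [234. 186.] med [0.527  0.1384 0.0597] rect [469.  99.] [214.  48.] 28.0
top all>.025 1100 px [254. 165.] med [0.5832 0.091  0.0466] rect [514.  70.] [291. 134.] 15.4
top all>.025 96 px [252. 162.] med [0.5974 0.0924 0.0289] rect [590.  94.] [21. 67.] 15.3
scene yellow 53 px [256. 199.] med [0.5024 0.0655 0.0361] rect [662. 233.] [490.  44.] 46.8
scene yellow 47 px [226. 228.] med [0.5932 0.0643 0.0342] rect [718. 222.] [433.  18.] 51.4
scene brown 270 px [232. 252.] med [0.6167 0.1028 0.004 ] rect [616. 101.] [25. 62.] 18.0
scene brown 70 px [238. 197.] med [0.5118 0.019  0.0041] rect [511.  19.] [40. 12.] 15.5
scene gray 325 px [219. 217.] med [0.5929 0.0478 0.06  ] rect [590.  46.] [79. 19.] 16.0
scene gray 151 px [273. 227.] med [0.5368 0.1463 0.0616] rect [543. 148.] [53. 23.] 15.9
scene high 32 px [281. 214.] med [0.5142 0.1446 0.0793] rect [515. 143.] [ 3. 18.] 19.8
scene all>.025 1908 px [238. 229.] med [0.5863 0.0746 0.0428] rect [700. 189.] [484. 156.] 37.2
scene all>.025 50 px [250. 215.] med [0.5369 0.079  0.0286] rect [535.  73.] [36. 12.] 69.5
```

View pics/crop1.png

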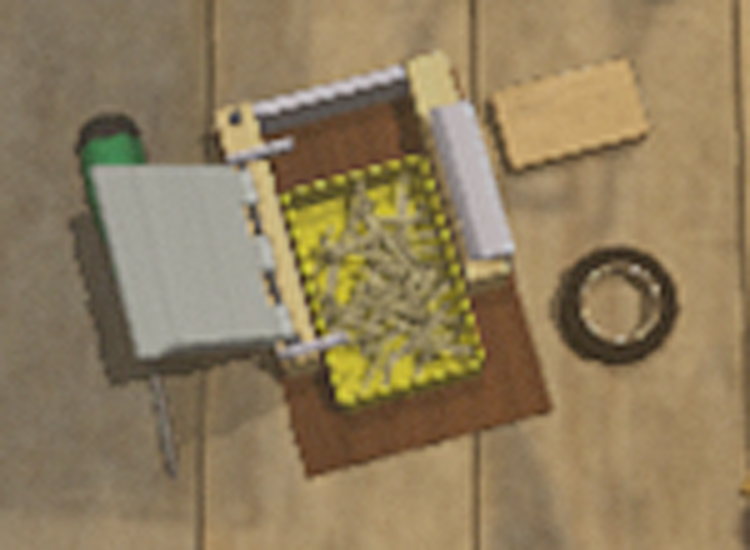

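The crop confirms yellow at crop (385,280) as the screw box, with brown base-plate corners at about (305,475) and (552,408), and the lip strip from (450,104) to (495,252).

```bash
python3 - <<'E'
from h import *
c=dict(np.load("top0.npz"))
f=lambda u,v,z:cast(c,180+u/5-.4,125+v/5-.4,z)[:2]
im={(-115,60):f(305,475,.004),(-115,-64):f(552,408,.004),(56,38):f(255,110,.042) ,(30.5,-61):f(470,103,.0595),(-44.5,-61):f(513,247,.0595)}
A=np.array(list(im))/1000.;B=np.array(list(im.values()))
w=A-A.mean(0);q=B-B.mean(0)
th=np.arctan2((w[:,0]*q[:,1]-w[:,1]*q[:,0]).sum(),(w*q).sum())
R=np.array([[np.cos(th),-np.sin(th)],[np.sin(th),np.cos(th)]]);o=B.mean(0)-R@A.mean(0)
print("yaw",np.degrees(th),"origin",o,"res mm",((B-A@R.T-o)*1000).round(1).tolist())
b=np.array([f(*p,.043) for p in((283,197),(425,157),(485,352),(340,405))])
print("box in holder",((b-o)@R*1000).round(1).tolist(),((b.mean(0)-o)@R*1000).round(1))
# depth check from scene: lip plane
s=dict(np.load("scene0.npz"));P=pts(s);q=P[(P[...,2]>.054)&(P[...,2]<.066)]
h=(q[:,:2]-o)@R*1000;k=(h[:,0]>-70)&(h[:,0]<70)&(h[:,1]>-75)&(h[:,1]<-30);print("lip pts",k.sum(),np.percentile(h[k],[3,50,97],axis=0).round(1).tolist())
q=P[(P[...,2]>.065)];h=(q[:,:2]-o)@R*1000;k=(h[:,0]>-80)&(h[:,0]<60)&(h[:,1]>30)&(h[:,1]<150)
print("flap pts",k.sum());g=np.c_[h[k],q[k,2]*1000];print(np.percentile(g,[3,50,97],axis=0).round(1).tolist())
print("flap angle",np.degrees(np.arctan2(np.median(g[:,2]-50),-np.median(g[:,1]-50))))
np.savez("holder.npz",R=R,o=o)
E
```

```text
yaw 15.103799138834018 origin [0.58694299 0.09404372] res mm [[0.5, -0.4], [0.9, 0.2], [0.5, 0.1], [-2.6, 0.1], [0.7, 0.1]]
box in holder [[11.2, 35.6], [12.7, -34.4], [-85.3, -36.9], [-91.9, 34.7]] [-38.3  -0.3]
lip pts 333 [[-43.7, -58.2], [-6.7, -48.4], [28.2, -38.9]]
flap pts 1056
[[-58.1, 65.3, 67.4], [-19.5, 90.3, 92.2], [26.6, 114.3, 113.2]]
flap angle 133.647565684662
```

```bash
cat > to.py <<'E'
# python3 to.py X Y Z (holder mm): pose in holder frame, total units of the tool shift
import sys,numpy as np
from rig import sensors
H=np.load("holder.npz");R,o=H["R"],H["o"];s=sensors.read_state()
T=np.array(s["eef_rot"]);p=np.array(s["ee_pos"])
h=np.r_[(p[:2]-o)@R,p[2]]*1000
f=np.array(s["force"]);f[:2]=f[:2]@R
print("t",s["time_s"],"holder mm",h.round(1),"F(holder)",f.round(1),"w",round(s["width"],4),"twist units",round((np.arctan2(T[1,0],T[0,0])-np.arctan2(R[1,0],R[0,0]))/.08,2))
if len(sys.argv)>3:
    g=np.array(list(map(float,sys.argv[1:4])))/1000;w=np.r_[R@g[:2]+o,g[2]]
    print("units",(T.T@(w-p)/.025).round(2))
E
python3 to.py -130 0 150; python3 -m crank '1 0 0 -0.37; 1 0 0 0; 1 0 0 0; 1 0 0 0; 1 0 0 0; 1 0 0 0; 1 0 0 0; 1 0 0 0' 0 30; python3 to.py -130 0 150
```

```text
t 0.1 holder mm [-610.5 -587.   197.6] F(holder) [ 0.   0.6 -0.1] w 0.0853 twist units -0.37
units [ 18.52 -24.04   1.94]
time_s: 0.77
ee_pos: [0.3448, -0.5802, 0.1979]
eef_rot: [[0.965, 0.26, -0.001], [0.26, -0.965, 0.001], [-0.0, -0.001, -1.0]]
force: [0.2, -0.6, -0.7]
width: 0.0002
grasp_force: 0.0
t 0.7667 holder mm [-409.5 -587.8  197.9] F(holder) [ 0.  -0.6 -0.7] w 0.0002 twist units -0.0
units [ 11.18 -23.51   1.93]
```

```bash
python3 -m crank '0.6 -1 0 0; 0.6 -1 0 0; 0.6 -1 0 0; 0.6 -1 0 0; 0.6 -1 0 0; 0.6 -1 0 0; 0.6 -1 0 0; 0.6 -1 0 0; 0.6 -1 0 0; 0.6 -1 0 0; 0.6 -1 0 0; 0.6 -1 0 0; 0.6 -1 0 0; 0.6 -1 0 0; 0.6 -1 0 0; 0.6 -1 0 0; 0.6 -1 0 0; 0.6 -1 0 0; 0.2 -1 0 0; 0 0 0 0' >/dev/null; python3 to.py -125 0 22
```

```text
t 2.4333 holder mm [-134.  -107.4  198.2] F(holder) [-0.2  1.   0. ] w -0.0001 twist units 0.09
units [ 0.39 -4.27  7.06]
```

```bash
python3 -m crank '0.1 -0.9 0 0.09; 0.1 -0.9 0 0; 0.1 -0.9 0 0; 0.1 -0.9 0 0; 0 -0.65 0 0; 0 0 0 0' >/dev/null; python3 to.py -125 0 22
python3 - <<'E'
from rig import vision
from h import *
for n in("wrist","top"):
    c=vision.read_camera(n);np.savez(n+"1.npz",**c)
a=cv2.resize(np.load("wrist1.npz")["color"][:,:,::-1],(512,384))
b=cv2.resize(np.load("top1.npz")["color"][110:240,180:330,::-1],(443,384))
cv2.imwrite("pics/p2.png",cv2.resize(np.hstack([a,b]),(800,322)))
E
```

```text
t 2.9333 holder mm [-125.    -3.6  198.3] F(holder) [-0.5 -0.3 -0.1] w 0.0002 twist units -0.03
units [ 0.   -0.13  7.05]
```

View pics/p2.png

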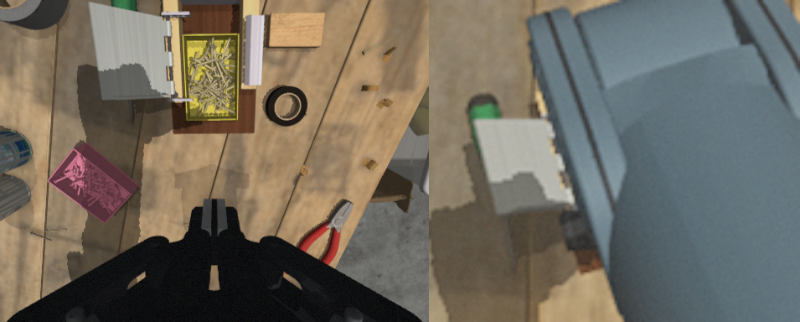

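The wrist view shows the tool square to the holder, with the box straight ahead at (212,80) and the fingertips at (213,215). The hinge and lip sides are clear. I'll go down behind the box and push.

```bash
python3 -m crank '0 -0.13 1 0; 0 0 1 0; 0 0 1 0; 0 0 1 0; 0 0 1 0; 0 0 1 0; 0 0 0.9 0; 0 0 0 0; 0.5 0 0 0; 0.4 0 0 0; 0.2 0 0 0; 0.2 0 0 0; 0 0 0 0' >/dev/null; python3 to.py -59.5 0 22
```

```text
t 4.1167 holder mm [-90.6  -4.5  26.7] F(holder) [-0.5 -0.5 -0.2] w 0.0003 twist units -0.1
units [ 1.24 -0.19  0.19]
```

```bash
python3 -m crank '0.2 -0.15 0.2 -0.1; 0.2 0 0 0; 0.2 0 0 0' | grep force; python3 to.py -59.5 0 22;  python3 -m crank '0.2 0 0 0; 0.2 0 0 0' |grep force; python3 to.py -59.5 0 22
python3 - <<'E'
from rig import vision
from h import *
a=vision.read_camera("wrist")["color"][:,:,::-1];b=vision.read_camera("scene")["color"][130:300,150:330,::-1]
cv2.imwrite("pics/p3.png",np.hstack([cv2.resize(a,(400,300)),cv2.resize(b,(318,300))]))
E
```

```text
force: [1.0, -0.1, -0.0]
grasp_force: 0.0
t 4.3667 holder mm [-77.3  -0.1  20.7] F(holder) [ 0.9 -0.3 -0. ] w 0.0002 twist units 0.02
units [ 0.71 -0.   -0.05]
force: [0.7, 0.2, 0.3]
grasp_force: 0.0
t 4.5333 holder mm [-66.8  -0.4  20.9] F(holder) [ 0.7 -0.   0.3] w -0.0001 twist units 0.01
units [ 0.29 -0.02 -0.05]
```

View pics/p3.png

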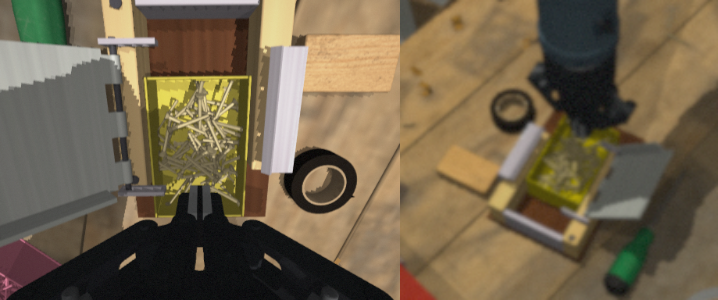

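```bash
python3 to.py; python3 - <<'E'
from rig import vision,sensors
from h import *
H=np.load("holder.npz");R,o=H["R"],H["o"]
c=vision.read_camera("wrist");np.savez("wrist2.npz",**c);P=pts(c)
s=sensors.read_state();print("TCP px",proj(c,s["ee_pos"]),"cam",-c["R"].T@c["t"])
k=512/400
for nm,u,v,z in(("rear L",158,215,.043),("rear R",245,213,.043),("front L",147,78,.043),("front R",251,76,.043),("lip",272,172,.0595),("lip far",305,48,.0595)):
    u*=k;v*=k;d=P[int(v)-1,int(u)]
    w=cast(c,u,v,z);print(nm,((w[:2]-o)@R*1000).round(1),"depth pt",((d[:2]-o)@R*1000).round(1),(d[2]*1000).round(1))
for r in(230,240,250,260,270,276,282,290):
    d=P[r,235:285:7];print(r,np.c_[((d[:,:2]-o)@R*1000),d[:,2]*1000].round(0).astype(int).tolist())
E
```

```text
t 4.6333 holder mm [-66.1  -0.4  21. ] F(holder) [-0.7  0.2  0.3] w -0.0003 twist units 0.01
TCP px [254.4489355  227.75147085] cam [0.59870302 0.0963772  0.19624039]
rear L [-88.3  31.1] depth pt [-90.2  32.1] 38.8
rear R [-86.4 -36.3] depth pt [-109.9  -44.7] 4.2
front L [12.7 32.7] depth pt [13.9 38.3] 17.2
front R [ 14.  -33.8] depth pt [ 15.  -37.8] 23.4
lip [-45.3 -48.1] depth pt [-44.6 -47.9] 59.5
lip far [ 28.4 -58.9] depth pt [ 34.2 -76.4] 17.8
230 [[-69, 12, 20], [-70, 8, 18], [-69, 3, 19], [-75, -2, 6], [-75, -7, 6], [-60, -10, 39], [-59, -14, 42], [-72, -21, 14]]
240 [[-76, 12, 21], [-79, 8, 14], [-56, 2, 61], [-55, -1, 62], [-56, -5, 61], [-73, -11, 26], [-83, -17, 7], [-75, -20, 23]]
250 [[-60, 9, 64], [-55, 5, 72], [-56, 2, 71], [-55, -1, 72], [-55, -5, 72], [-60, -8, 64], [-60, -12, 63], [-78, -19, 31]]
260 [[-60, 9, 73], [-56, 5, 80], [-56, 2, 81], [-56, -1, 80], [-55, -4, 82], [-56, -8, 81], [-59, -11, 75], [-60, -15, 74]]
270 [[-60, 8, 82], [-55, 5, 89], [-56, 2, 88], [-55, -1, 90], [-56, -4, 89], [-56, -7, 89], [-60, -11, 83], [-59, -14, 84]]
276 [[-53, 7, 97], [-55, 4, 94], [-57, 2, 91], [-57, -1, 91], [-57, -4, 91], [-55, -7, 95], [-53, -9, 97], [-55, -12, 95]]
282 [[-53, 7, 101], [-55, 4, 99], [-55, 1, 99], [-60, -1, 91], [-55, -4, 99], [-55, -7, 98], [-54, -9, 100], [-55, -12, 99]]
290 [[-54, 6, 105], [-54, 4, 104], [-55, 1, 104], [-63, -1, 92], [-55, -4, 104], [-55, -6, 103], [-55, -9, 103], [-54, -11, 105]]
```

The fingers came down too late: they are inside the box, and it has not moved. I'll lift straight out, back off, go down fully and then push.

```bash
python3 -m crank '0 0 -0.8 0; 0 0 -0.8 0; 0 0 0 0; 0 0 0 0; 0 0 0 0' >/dev/null; python3 to.py -120 0 22; python3 -m crank '-0.7 0 0 0; -0.7 0 0 0; -0.8 0 0 0; 0 0 0 0; 0 0 0 0' >/dev/null; python3 to.py -120 0 22
```

```text
t 5.1 holder mm [-67.9  -0.6  60.5] F(holder) [-0.3 -0.1 -0.6] w 0.0001 twist units 0.01
units [-2.08 -0.02  1.54]
t 5.5167 holder mm [-123.8   -0.6   60.1] F(holder) [0.6 0.2 0.4] w -0.0002 twist units 0.01
units [ 0.16 -0.02  1.52]
```

```bash
python3 -m crank '0 0 0.8 0; 0 0 0.7 0; 0 0 0 0; 0 0 0 0; 0 0 0 0' >/dev/null; python3 to.py -110 0 22; python3 -m crank '0.4 0 0 0; 0.3 0 0 0; 0.2 0 0 0; 0.2 0 0 0; 0.2 0 0 0; 0.2 0 0 0' |grep force: ; python3 to.py -59.5 0 22
```

```text
t 5.9333 holder mm [-121.5   -0.3   23.7] F(holder) [0.6 0.2 0.8] w 0.0001 twist units 0.01
units [ 0.46 -0.01  0.07]
force: [0.1, 0.1, -0.4]
grasp_force: 0.0
t 6.4333 holder mm [-84.2  -0.5  23.5] F(holder) [ 0.1  0.1 -0.4] w 0.0003 twist units 0.01
units [ 0.99 -0.02  0.06]
```

```bash
cat > box.py <<'E'
from rig import vision
from h import *
import sys
H=np.load("holder.npz");R,o=H["R"],H["o"]
c=vision.read_camera("wrist");P=pts(c);h=np.concatenate([(P[...,:2]-o)@R*1000,P[...,2:]*1000],-1)
hsv=cv2.cvtColor(c["color"],cv2.COLOR_RGB2HSV)
m=(hsv[...,0]>22)&(hsv[...,0]<35)&(hsv[...,1]>150)&(h[...,2]>37)&(h[...,2]<47)&(abs(h[...,1])<45)&(h[...,0]<70)&(h[...,0]>-120)
print("yellow rim",m.sum(),"x",np.percentile(h[m][:,0],[1,99]).round(1),"y",np.percentile(h[m][:,1],[1,99]).round(1))
if len(sys.argv)>1: cv2.imwrite(sys.argv[1],c["color"][:,:,::-1])
E
python3 box.py pics/w4.png
```

```text
yellow rim 2798 x [-91.  13.] y [-35.   34.9]
```

View pics/w4.png

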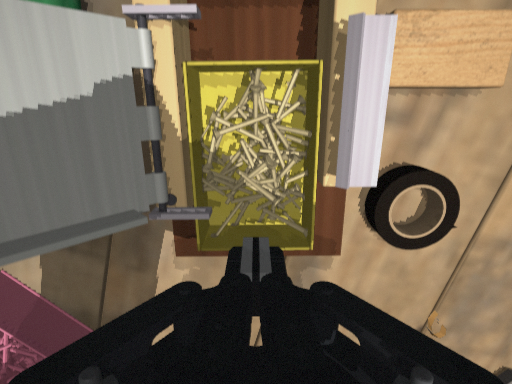

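```bash
python3 - <<'E'
from rig import vision,sensors
from h import *
H=np.load("holder.npz");R,o=H["R"],H["o"];s=sensors.read_state()
for n in("scene","wrist"):
    c=vision.read_camera(n);P=pts(c);h=np.concatenate([(P[...,:2]-o)@R*1000,P[...,2:]*1000],-1)
    C=-c["R"].T@c["t"];print(n,"cam holder",((C[:2]-o)@R*1000).round(),C[2],"TCP px",proj(c,s["ee_pos"]).round(1),"front z60 px",proj(c,np.r_[o+R@[-.073,0],.06]).round(1))
    V=cv2.cvtColor(c["color"],cv2.COLOR_RGB2HSV)[...,2]
    m=(h[...,2]>30)&(h[...,2]<130)&(h[...,0]>-110)&(h[...,0]<-60)&(abs(h[...,1])<30)&(V<70)
    for a in range(30,130,10):
        q=h[m&(h[...,2]>=a)&(h[...,2]<a+10)]
        if len(q)>3: print(a,len(q),"x",np.percentile(q[:,0],[3,50,97]).round(),"y",np.percentile(q[:,1],[3,97]).round())
    x,y=proj(c,s["ee_pos"]).astype(int)
    cv2.imwrite(f"pics/{n}5.png",cv2.resize(c["color"][y-60:y+60,x-70:x+70,::-1],(700,600),interpolation=2))
E
```

```text
scene cam holder [328. 225.] 0.8396022016422623 TCP px [256.9 205.2] front z60 px [254.6 200.2]
30 6 x [-90. -89. -88.] y [-19.  11.]
60 23 x [-77. -72. -71.] y [-11.  12.]
70 34 x [-79. -74. -71.] y [-12.  15.]
80 27 x [-80. -73. -71.] y [-10.  15.]
90 27 x [-77. -73. -70.] y [-5. 16.]
100 60 x [-86. -71. -69.] y [-24.  20.]
110 99 x [-92. -75. -69.] y [-28.  29.]
120 42 x [-80. -67. -65.] y [-25.  27.]
wrist cam holder [-6. -1.] 0.198700138850665 TCP px [254.4 225.8] front z60 px [253.5 236.5]
30 21 x [-91. -90. -90.] y [-15.  13.]
40 8 x [-91. -90. -64.] y [-16.  24.]
50 15 x [-74. -73. -64.] y [-5. 24.]
60 236 x [-78. -77. -73.] y [-13.  11.]
70 497 x [-78. -77. -73.] y [-14.  12.]
80 624 x [-78. -74. -73.] y [-14.  12.]
90 849 x [-93. -75. -71.] y [-18.  16.]
100 2760 x [-92. -72. -70.] y [-27.  28.]
110 3827 x [-92. -76. -72.] y [-29.  29.]
120 2088 x [-80. -67. -66.] y [-17.  29.]
```

View pics/scene5.png

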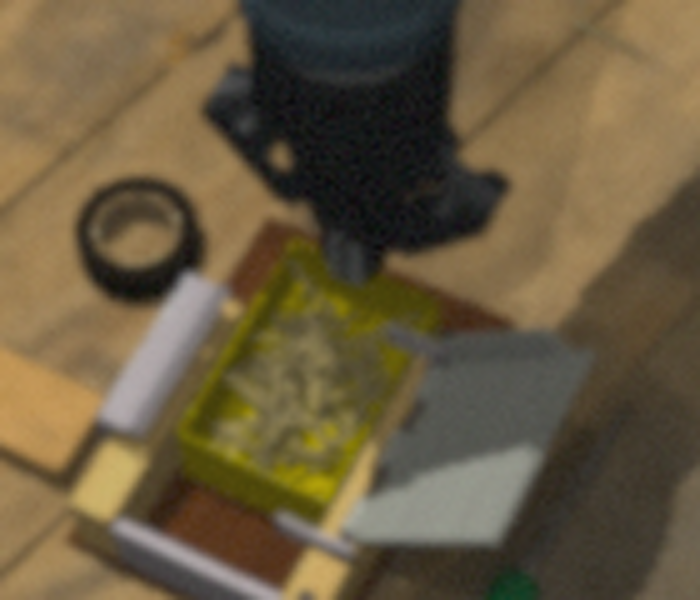

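Both cameras agree that the real fingertips end at z ≈ 58–60 mm while the reported TCP is at 23.5. The fingers have been passing above the box, so the tip is about 36 mm short of the reported TCP. I'll measure the gripper's outline above the real tip, then probe that height by touch.

```bash
python3 - <<'E'
from rig import vision,sensors
from h import *
H=np.load("holder.npz");R,o=H["R"],H["o"];s=sensors.read_state();print(s["ee_pos"],s["joint_pos"])
for n in("scene","wrist"):
    c=vision.read_camera(n);P=pts(c);h=np.concatenate([(P[...,:2]-o)@R*1000,P[...,2:]*1000],-1)
    V=cv2.cvtColor(c["color"],cv2.COLOR_RGB2HSV)[...,2]
    m=(h[...,0]>-150)&(h[...,0]<-40)&(abs(h[...,1])<90)&(V<90)
    for a in range(56,200,8):
        q=h[m&(h[...,2]>=a)&(h[...,2]<a+8)]
        if len(q)>8: print(n,a,len(q),"x",np.percentile(q[:,0],[3,97]).round(),"y",np.percentile(q[:,1],[3,97]).round())
    if n=="wrist":
        for v in range(230,248,2):
            d=c["mtx"];r=c["R"].T@np.array([0,(v-d[1,2])/d[1,1],1]);C=-c["R"].T@c["t"]
            ch=(C[:2]-o)@R;rh=r[:2]@R;k=(-.0735-ch[0])/rh[0];print(v,V[v,250:262:3],"z on front plane",round((C[2]+k*r[2])*1000,1))
E
python3 -m crank '-0.8 0 0 0; -0.8 0 0 0; 0 0 0 0; 0 0 0 0' >/dev/null;python3 to.py
```

```text
[0.50546883 0.07161189 0.02336222] [-0.02433742  0.59031919 -0.25824548  2.0016813   0.26195263  0.58081232
 -1.76743084]
scene 56 39 x [-78. -42.] y [-3. 63.]
scene 64 57 x [-81. -41.] y [-8. 70.]
scene 72 79 x [-78. -41.] y [-9. 80.]
scene 80 78 x [-79. -42.] y [-10.  87.]
scene 88 42 x [-78. -44.] y [-4. 89.]
scene 96 46 x [-77. -56.] y [-16.  88.]
scene 104 90 x [-89. -70.] y [-30.  34.]
scene 112 89 x [-93. -71.] y [-35.  38.]
scene 120 83 x [-85. -67.] y [-44.  43.]
scene 128 84 x [-82. -67.] y [-47.  50.]
scene 136 108 x [-80. -66.] y [-51.  54.]
scene 144 178 x [-93. -66.] y [-57.  61.]
scene 152 92 x [-87. -64.] y [-51.  52.]
scene 160 59 x [-89. -64.] y [-3. 43.]
scene 168 34 x [-90. -73.] y [-38.  42.]
scene 176 12 x [-88. -73.] y [33. 38.]
scene 184 63 x [-84. -47.] y [-19.  38.]
scene 192 97 x [-88. -46.] y [-22.  38.]
wrist 56 146 x [-79. -58.] y [-11.  60.]
wrist 64 562 x [-79. -57.] y [-13.  66.]
wrist 72 767 x [-79. -57.] y [-13.  74.]
wrist 80 915 x [-79. -57.] y [-13.  82.]
wrist 88 1105 x [-94. -57.] y [-7. 88.]
wrist 96 1654 x [-90. -58.] y [-25.  88.]
wrist 104 3579 x [-93. -71.] y [-35.  36.]
wrist 112 4600 x [-94. -73.] y [-39.  37.]
wrist 120 5225 x [-93. -68.] y [-46.  44.]
wrist 128 7658 x [-88. -68.] y [-52.  50.]
wrist 136 8469 x [-78. -68.] y [-57.  55.]
wrist 144 1984 x [-72. -65.] y [-56.  54.]
230 [79 80 81 78] z on front plane 53.2
232 [80 79 82 82] z on front plane 55.8
234 [80 81 81 82] z on front plane 58.2
236 [77 68 69 75] z on front plane 60.6
238 [73 17 16 73] z on front plane 63.0
240 [71 15 15 68] z on front plane 65.2
242 [70 20 14 61] z on front plane 67.4
244 [71 14 18 60] z on front plane 69.5
246 [72 19 14 54] z on front plane 71.6
t 7.0167 holder mm [-126.1   -0.7   23.3] F(holder) [-0.9  0.1 -0.4] w 0.0002 twist units 0.01
```

```bash
python3 -m crank '0 0 0.5 0; 0 0 0.5 0; 0 0 0.5 0; 0 0 0 0; 0 0 0 0; 0 0 0 0' |grep -E "force:|ee_pos"; python3 to.py -110 0 -14; python3 -m crank '0.3 0 0 0; 0.3 0 0 0; 0.2 0 0 0; 0.2 0 0 0; 0.2 0 0 0; 0.2 0 0 0; 0 0 0 0' |grep force: ; python3 to.py -59.5 0 -14;python3 box.py
```

```text
ee_pos: [0.4673, 0.0613, -0.0137]
force: [0.1, 0.1, 0.3]
grasp_force: 0.0
t 7.5167 holder mm [-124.    -0.4  -13.7] F(holder) [0.1 0.1 0.3] w 0.0003 twist units 0.01
units [ 0.56 -0.02  0.01]
force: [-1.8, 0.1, -0.3]
grasp_force: 0.6
t 8.1 holder mm [-89.6  -0.4 -14.2] F(holder) [-1.7  0.6 -0.3] w -0.0001 twist units 0.01
units [ 1.2  -0.02 -0.01]
yellow rim 4825 x [-78.5  23.9] y [-35.3  34.3]
```

Now it is touching, and the box has moved 11 mm with its rear face 11 mm ahead of the TCP. I'll push it home.

```bash
python3 -m crank '0.2 0 0 0; 0.2 0 0 0; 0.2 0 0 0; 0.2 0 0 0; 0.2 0 0 0; 0.1 0 0 0; 0 0 0 0' |grep force: ; python3 to.py -59.5 0 -14;python3 box.py;  python3 -m crank '0.1 0 0 0; 0.1 0 0 0; 0 0 0 0; 0 0 0 0' |grep force: ; python3 to.py -59.5 0 -14; python3 box.py
```

```text
force: [-1.5, -1.4, -1.0]
grasp_force: 0.8
t 8.7333 holder mm [-61.8  -0.5 -14.2] F(holder) [-1.8 -1.  -1. ] w -0.0001 twist units 0.01
units [ 0.09 -0.02 -0.01]
yellow rim 4814 x [-50.7  51.6] y [-35.6  34. ]
force: [-12.7, -1.9, 8.9]
grasp_force: 6.3
t 9.1167 holder mm [-62.2  -0.6 -14.7] F(holder) [-12.8   1.4   8.9] w 0.0 twist units 0.01
units [ 0.11 -0.02 -0.03]
yellow rim 4751 x [-50.5  51.1] y [-35.6  33.9]
```

The box is home: it stopped dead at −12.7 N and the rim barely moved. Now back off, lift and turn the tool a quarter turn to get a slim finger across the flap.

```bash
python3 -m crank '-0.5 0 0 0; -0.3 0 0 0; 0 0 -0.8 0; 0 0 -1 0; 0 0 -1 0; 0 0 -1 0; 0 0 -1 0; 0 0 -1 0; 0 0 0 1; 0 0 0 1; 0 0 0 1; 0 0 0 0' >/dev/null; python3 to.py -16 145 125; python3 -c "
from rig import sensors;print(sensors.read_state()['joint_pos'])"; python3 box.py
```

```text
t 10.1667 holder mm [-76.4  -0.5 131.5] F(holder) [-0.4 -1.3 -0.7] w 0.0 twist units -3.03
units [ 0.95 -6.23  0.26]
[-0.01574169  0.41756295 -0.26604607  1.93238049  0.14843415  0.80796721
 -1.91181343]
yellow rim 1070 x [-51.3  52.8] y [-35.7  33.8]
```

```bash
python3 -m crank '0 0 0 -1; 0 0 0 -1; 0 0 0 -1; 0 0 0 -1; 0 0 0 -1; 0 0 0 -1; 0 0 0 -1; 0 0 0 -1; 0 0 0 -1; 0 0 0 -1; 0 0 0 -1; 0 0 0 -1; 0 0 0 -1; 0 0 0 -1; 0 0 0 -1; 0 0 0 -1; 0 0 0 -1; 0 0 0 -1; 0 0 0 -1; 0 0 0 -1' >/dev/null; python3 -m crank '0 0 0 -1; 0 0 0 -1; 0 0 0 -0.7; 0 0 0 0; 0 0 0 0'>/dev/null;  python3 to.py -16 145 125
```

```text
t 12.3 holder mm [-77.1  -0.5 130.9] F(holder) [ 0.2  0.6 -0.1] w 0.0002 twist units 19.7
units [5.81 2.47 0.24]
```

```bash
python3 -m crank '0.8 0.4 0 0; 0.8 0.4 0 0; 0.8 0.4 0 0; 0.8 0.4 0 0; 0.8 0.4 0 0; 0.8 0.4 0 0; 0.8 0 0 0; 0.2 0 0 0; 0 0 0 0; 0 0 0 0; 0 0 0 0' >/dev/null;  python3 to.py -16 145 58; python3 - <<'E'
from rig import vision
from h import *
H=np.load("holder.npz");R,o=H["R"],H["o"]
c=vision.read_camera("wrist");P=pts(c);h=np.concatenate([(P[...,:2]-o)@R*1000,P[...,2:]*1000],-1)
hsv=cv2.cvtColor(c["color"],cv2.COLOR_RGB2HSV)
m=(h[...,0]>-50)&(h[...,0]<20)&(h[...,1]>45)&(h[...,1]<130)&(h[...,2]>55)&(h[...,2]<125)
q=h[m];print(len(q),"y",np.percentile(q[:,1],[1,99]),"z",np.percentile(q[:,2],[1,99]))
cv2.imwrite("pics/w6.png",c["color"][:,:,::-1])
E
```

```text
t 13.2167 holder mm [-18.2 142.7 130.7] F(holder) [ 0.2 -0.2 -0.9] w -0.0 twist units 19.68
units [0.09 0.09 2.91]
646 y [ 59.55774082 113.34874967] z [ 61.41087381 113.27212596]
```

View pics/w6.png

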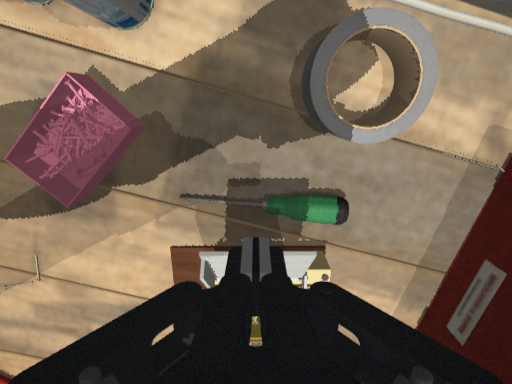

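The wrist view shows the flap's edge (light strip at rows 250–285) just on the holder side of the fingers, with the screwdriver at (290,205) well below and clear. I'll go down outside the flap and swing it up.

```bash
python3 -m crank '0 0.1 0.7 0; 0 0 0.8 0; 0 0 0.8 0; 0 0 0.6 0; 0 0 0 0; 0 0 0 0; 0 0 0 0' >/dev/null; python3 to.py -16 100 60;  python3 -m crank '-0.4 0 0 0; -0.4 0 0 0; -0.4 0 0 0; -0.4 0 0 0; -0.4 0 -0.1 0; -0.3 0 -0.1 0; 0 0 0 0; 0 0 0 0' |grep force:; python3 to.py -16 68 64
```

```text
t 13.85 holder mm [-14.9 144.5  59.3] F(holder) [-0.   0.3  0.2] w 0.0001 twist units 19.7
units [-1.78 -0.05 -0.03]
force: [-0.8, 1.7, -0.0]
grasp_force: 0.0
t 14.5167 holder mm [-15.3  86.3  63.5] F(holder) [-0.4  1.8 -0. ] w 0.0001 twist units 19.69
units [-0.73 -0.03 -0.02]
```

```bash
python3 -m crank '-0.35 0 0 0; -0.3 0 0 0; -0.3 0 0 0; -0.3 0 0.06 0; -0.3 0 0.06 0; -0.2 0 0.06 0; -0.2 0 0.06 0; -0.2 0 0.14 0; -0.2 0 0.16 0; 0 0 0 0; 0 0 0 0' |grep force:; python3 to.py 0 26.7 50; python3 - <<'E'
from rig import vision
from h import *
H=np.load("holder.npz");R,o=H["R"],H["o"]
c=vision.read_camera("scene");P=pts(c);h=np.concatenate([(P[...,:2]-o)@R*1000,P[...,2:]*1000],-1)
m=(h[...,0]>10)&(h[...,0]<26)&(h[...,1]>-45)&(h[...,1]<120)&(h[...,2]>62)&(h[...,2]<150)
q=h[m];print(len(q));print(np.percentile(q,[2,50,98],axis=0).round(1).tolist())
b=np.polyfit(q[:,1],q[:,2],1);print("slope deg",np.degrees(np.arctan(b[0])))
E
```

```text
force: [-1.7, -0.5, 1.8]
grasp_force: 0.5
t 15.4333 holder mm [-15.2  28.   49.5] F(holder) [-1.8 -0.   1.8] w -0.0001 twist units 19.7
units [-0.05  0.61 -0.02]
260
[[10.4, -42.5, 62.4], [18.7, 19.5, 86.5], [25.7, 42.0, 146.7]]
slope deg 2.563828066058098
```

```bash
python3 -m crank '-0.2 0 0.2 0; -0.18 0 0.2 0; -0.11 0 0.24 0; -0.11 0 0.24 0; -0.04 0 0.25 0; 0 0 0 0; 0 0 0 0' |grep force:; python3 to.py 0 11 15;python3 -m crank '-0.04 0 0.16 0; 0 0 0 0; 0 0 0 0' |grep force:; python3 to.py 0 11 15; python3 - <<'E'
from rig import vision
from h import *
H=np.load("holder.npz");R,o=H["R"],H["o"]
c=vision.read_camera("scene")
cv2.imwrite("pics/s7.png",cv2.resize(c["color"][150:270,170:310,::-1],(700,600),interpolation=2))
E
```

```text
force: [0.0, 0.6, 2.0]
grasp_force: 0.8
t 16.0667 holder mm [-15.3  12.   21. ] F(holder) [0.2 0.6 2. ] w -0.0001 twist units 19.7
units [-0.04  0.61  0.24]
force: [-2.3, -0.0, 9.0]
grasp_force: 4.4
t 16.3167 holder mm [-14.8  11.6  18.3] F(holder) [-2.3  0.6  9. ] w 0.0001 twist units 19.71
units [-0.03  0.59  0.13]
```

View pics/s7.png

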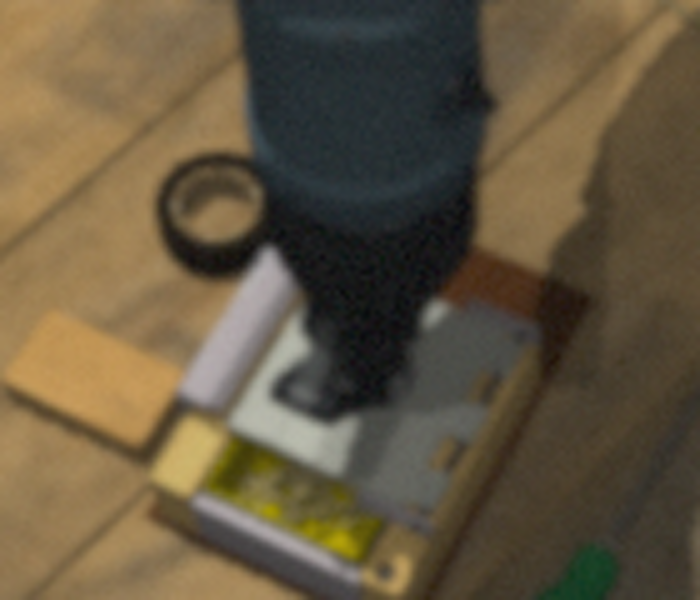

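The flap looks down and level in the crop: plate at (300,380), finger on it at (340,390), hinge rail on the right. I'll check its height by depth before sliding.

```bash
cat > flap.py <<'E'
from rig import vision
from h import *
H=np.load("holder.npz");R,o=H["R"],H["o"]
for n in("scene","wrist"):
    c=vision.read_camera(n);P=pts(c);h=np.concatenate([(P[...,:2]-o)@R*1000,P[...,2:]*1000],-1)
    S=cv2.cvtColor(c["color"],cv2.COLOR_RGB2HSV)[...,1];V=cv2.cvtColor(c["color"],cv2.COLOR_RGB2HSV)[...,2]
    for y in range(-62,50,8):
        m=(h[...,0]>-55)&(h[...,0]<26)&(h[...,1]>y)&(h[...,1]<y+8)&(h[...,2]>44)&(h[...,2]<75)&(S<60)&(V>75)
        if m.sum()>8: print(n,y,m.sum(),"z",np.percentile(h[m][:,2],[10,50,90]).round(1),"x",np.percentile(h[m][:,0],[2,98]).round())
E
python3 flap.py
```

```text
scene -62 78 z [57.5 58.9 61.7] x [-43.  25.]
scene -54 108 z [58.1 59.6 61.3] x [-40.  24.]
scene -46 116 z [45.3 60.8 63.4] x [-34.  24.]
scene -38 69 z [49.5 51.5 53.5] x [-28.  25.]
scene -30 48 z [49.8 51.4 53. ] x [-18.  25.]
scene -22 24 z [49.7 51.4 52.7] x [13. 26.]
scene -14 25 z [49.9 51.9 53.3] x [12. 25.]
scene -6 22 z [49.6 51.4 53.1] x [12. 24.]
scene 2 36 z [50.1 51.9 52.9] x [ 4. 25.]
scene 10 48 z [49.7 51.6 53.3] x [-53.  26.]
scene 18 87 z [49.6 51.5 53.3] x [-54.  25.]
scene 26 133 z [49.9 51.6 53.1] x [-53.  24.]
scene 34 137 z [49.8 51.6 53.4] x [-52.  25.]
scene 42 80 z [49.3 51.1 52.9] x [-48.  25.]
wrist -46 100 z [58.7 60.3 61.3] x [-18. -12.]
wrist -38 70 z [50.6 51.4 51.7] x [-17. -13.]
wrist -14 394 z [50.6 51.2 51.9] x [-53.  24.]
wrist -6 1037 z [50.5 51.2 52. ] x [-54.  25.]
wrist 2 1102 z [50.5 51.2 52. ] x [-54.  25.]
wrist 10 1425 z [50.5 51.2 51.9] x [-54.  25.]
wrist 18 2322 z [50.6 51.4 63.2] x [-53.  24.]
wrist 26 2160 z [50.5 51.3 52. ] x [-53.  24.]
wrist 34 2344 z [50.3 51.2 52. ] x [-53.  24.]
wrist 42 1250 z [50.2 51.4 53.3] x [-54.  24.]
```

The flap is flat: its upper face is at 51.4 mm all over. Now slide it by the rib.

```bash
python3 -m crank '-0.15 0 0 0; -0.15 0 0 0; -0.15 0 0 0; -0.15 0 0 0; 0 0 0 0' |grep force:; python3 to.py 0 -20.4 18;python3 -m crank '-0.15 0 0 0; -0.15 0 0 0; -0.15 0 0 0; -0.15 0 0 0;  0 0 0 0; 0 0 0 0' |grep force:; python3 to.py 0 -20.4 18; python3 flap.py | grep -E "scene (-46|-38|42|34)"
```

```text
force: [-4.2, 0.6, 9.1]
grasp_force: 4.4
t 16.8833 holder mm [-14.7  -2.6  18.3] F(holder) [-3.8  1.7  9.1] w 0.0001 twist units 19.71
units [-0.72  0.58  0.01]
force: [-0.7, 0.9, 6.2]
grasp_force: 2.9
t 17.3833 holder mm [-13.9 -17.9  18.3] F(holder) [-0.5  1.   6.2] w -0.0 twist units 19.71
units [-0.1   0.55  0.01]
scene -46 24 z [50.7 60.  63.4] x [14. 25.]
scene -38 23 z [50.2 51.7 53.1] x [14. 25.]
scene 34 33 z [51.4 53.4 55.2] x [-52.  25.]
```

```bash
python3 -m crank '-0.1 0 0 0; -0.1 0 0 0; -0.1 0 0 0; 0 0 0 0; 0 0 0 0' |grep force:; python3 to.py 0 -20.4 18; python3 -m crank '-0.1 0 0 0; -0.1 0 0 0; 0 0 0 0; 0 0 0 0' |grep force:; python3 to.py 0 -20.4 18
```

```text
force: [-2.9, 10.7, 2.6]
grasp_force: 8.0
t 17.9 holder mm [-13.6 -20.2  18.3] F(holder) [-0.  11.1  2.6] w -0.0001 twist units 19.75
units [-0.02  0.55  0.01]
force: [-5.5, 19.1, 3.5]
grasp_force: 10.7
t 18.2333 holder mm [-13.5 -20.2  18.3] F(holder) [-0.3 19.9  3.5] w -0.0 twist units 19.79
units [-0.01  0.54  0.01]
```

It stopped at −20.2, where full travel was predicted (−20.4), with 20 N on the rib. Relieve the push, then lift straight off.

```bash
python3 -m crank '0.2 0 0 0; 0.15 0 0 0; 0.05 0 0 0; 0 0 0 0' |grep force:; python3 to.py; python3 -m crank '0 0 -0.1 0; 0 0 -0.2 0; 0 0 -0.4 0; 0 0 -0.8 0; 0 0 -0.8 0; 0 0 -0.8 0; 0 0 -0.8 0; 0 0 -0.8 0; 0 0 0 0' |grep force:; python3 to.py; python3 flap.py; python3 - <<'E'
from rig import vision
from h import *
c=vision.read_camera("scene")
cv2.imwrite("pics/s8.png",cv2.resize(c["color"][150:270,170:310,::-1],(700,600),interpolation=2))
E
```

```text
force: [-0.8, 2.6, 5.3]
grasp_force: 5.0
t 18.5667 holder mm [-13.9 -20.   18.3] F(holder) [-0.1  2.7  5.3] w 0.0001 twist units 19.72
force: [0.8, 0.9, 0.4]
grasp_force: 0.0
t 19.3167 holder mm [-12.5 -22.1 139.5] F(holder) [1.  0.7 0.4] w -0.0 twist units 19.69
scene -62 74 z [57.9 59.5 61.3] x [-45.  23.]
scene -54 134 z [57.2 59.4 61.2] x [-53.  25.]
scene -46 154 z [55.9 60.7 63.4] x [-53.  25.]
scene -38 102 z [54.1 56.2 61. ] x [-52.  25.]
scene -30 152 z [53.5 55.2 58.5] x [-53.  25.]
scene -22 141 z [52.8 54.8 56.3] x [-53.  24.]
scene -14 142 z [52.7 54.2 56. ] x [-53.  24.]
scene -6 141 z [52.  53.5 55.3] x [-53.  24.]
scene 2 138 z [51.  53.2 54.9] x [-54.  24.]
scene 10 146 z [51.2 52.8 54.5] x [-54.  23.]
scene 18 146 z [50.1 52.1 53.9] x [-53.  24.]
scene 26 83 z [49.5 52.3 53.8] x [-55.  25.]
scene 34 38 z [51.6 53.  54.9] x [-51.  24.]
wrist -62 557 z [58.4 59.3 60.1] x [-51.  24.]
wrist -54 585 z [56.9 59.4 61.7] x [-54.  24.]
wrist -46 895 z [55.1 59.3 62.7] x [-53.  24.]
wrist -38 386 z [54.5 55.4 60.8] x [-54.  25.]
wrist -30 711 z [53.9 54.8 55.6] x [-54.  24.]
wrist -22 765 z [53.4 54.3 55.1] x [-53.  24.]
wrist -14 732 z [52.9 53.9 54.8] x [-53.  24.]
wrist -6 790 z [52.5 53.4 54.3] x [-54.  24.]
wrist 2 805 z [52.1 52.9 53.7] x [-54.  25.]
wrist 10 811 z [51.5 52.3 53.3] x [-53.  24.]
wrist 18 736 z [50.7 51.8 52.7] x [-53.  24.]
wrist 26 477 z [50.8 52.3 53.7] x [-54.  23.]
wrist 34 94 z [50.3 51.3 52.6] x [-53.  24.]
```

View pics/s8.png

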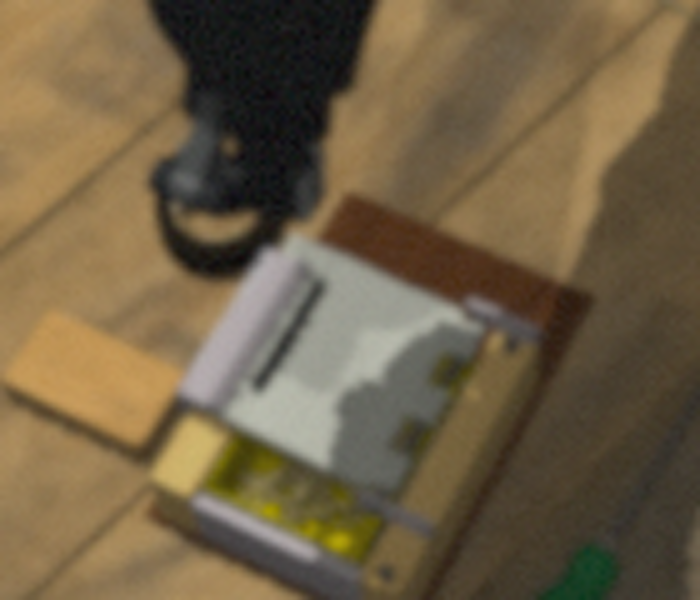

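The flap's free edge sits under the lip (left strip at (240,330)) with the rib beside it. The plate rises only about 4 mm towards the lip, so it is held there. The box is against the back stop, the bystanders are where they were, and the gripper is clear.

```bash
python3 -c "
from rig import arm;print(arm.close_job())"
```

```text
the job is handed in; nothing more can be done
None
```

The job is handed in: the screw box is home against the back stop, and the flap is folded down, slid to its stop by the rib and staying tucked under the lip with the gripper clear.

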